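# Fit the square scrub head in the spin scrubber's chuck

## Task

Swing the lid of the grey accessory case fully open until it rests on its stop, and leave it open. Take out the square scrub head, lower its shank into the scrubber's open chuck until the head rests on the jaws, and turn the chuck sleeve clockwise, seen from above, until it stops, so that the jaws grip the shank firmly. Leave the other heads in the case and everything else where it stands.

Things in the scene. Friction and masses are not known exactly. Their poses are not given: they have to be found in the camera images.
- case: grey plastic case fixed to the table, 110 (x) x 190 (y) x 95 mm high shut: a 50 mm high tray with three 20 mm holes at y = -60, 0, +60 mm, in which three scrub heads stand shank down (origin 10 mm above the table) in any order, under a hinged cover 45 mm deep. Origin at the centre of its underside; its -x side faces the robot
- lid (a joint): lid angle, rad: 0 shut, 1.8 open on its stop. The hinge lies along the rear (+x) upper edge of the tray, at x = +55 mm, z = 50 mm of the case; the lid falls shut when let go below about 1.25 rad, falls open above
- lid_bar (a point): middle of the round bar handle (12 mm diameter, along y, 68 mm clear between its two arms) in front of the lid, 45 mm clear of the lid's front face; at height 75 mm with the lid shut. It moves with the lid, 157 mm from the hinge, and can be pinched from above through the whole swing, turning between the pads. z axis = lid's outward normal
- lid_hinge (a point): middle of the lid's hinge line; y axis along the hinge
- head_square: the square scrub head: white plastic block 34 x 34 x 30 mm with flat top (70 mm above the origin), sides along its own x and y; steel shank of 14 mm diameter, 40 mm long, pointing down; origin at the centre of the shank's lower end, z up along the shank, the head's flat underside 40 mm above the origin
- head_round: a round flat-topped scrub head: white plastic disc of 42 mm diameter, 24 mm high; steel shank of 14 mm diameter, 40 mm long, pointing down; origin at the centre of the shank's lower end, z up along the shank, the head's flat underside 40 mm above the origin
- head_cone: a pointed scrub head: white plastic cone of 42 mm diameter, 35 mm high; steel shank of 14 mm diameter, 40 mm long, pointing down; origin at the centre of the shank's lower end, z up along the shank, the head's flat underside 40 mm above the origin
- scrubber: hand-held spin scrubber, white round barrel of 64 mm diameter clamped upright in a grey 100 x 100 x 30 mm dock fixed to the table, chuck on top; origin at the centre of the dock's underside, z is the chuck axis
- sleeve (a joint): angle of the chuck's sleeve, rad, growing as it is turned clockwise seen from above: 0 jaws wide open, each jaw moves in 3 mm per rad; the jaws meet a 14 mm shank at 2.0, the sleeve stops at 2.3; it takes about 0.25 N m to turn and stays where it is left
- sleeve_top (a point): on the chuck axis at the height of the sleeve's top edge, 121 mm above the table. The sleeve is a dark steel ribbed ring of 58 mm diameter and 36 mm height below this point and can be gripped on its diameter at any angle from above, round a fitted head
- chuck_mouth (a point): on the chuck axis at the height of the jaw tops, 127 mm above the table; with a head fitted its underside rests here, its top 30 mm higher. There is 47 mm of free depth below
- jaw0: one of the three steel jaws, 9 mm wide and 44 mm high, 120 degrees apart inside the sleeve, the tops 6 mm above the sleeve; origin at the foot of its gripping face, 13 mm from the axis when wide open
- jaw1: one of the three steel jaws, 9 mm wide and 44 mm high, 120 degrees apart inside the sleeve, the tops 6 mm above the sleeve; origin at the foot of its gripping face, 13 mm from the axis when wide open
- jaw2: one of the three steel jaws, 9 mm wide and 44 mm high, 120 degrees apart inside the sleeve, the tops 6 mm above the sleeve; origin at the foot of its gripping face, 13 mm from the axis when wide open
- jug: closed white detergent jug, 80 x 56 x 193 mm, stands upright between the case and the scrubber; loose; origin at the centre of its underside
- soap_dish: rectangular ceramic soap dish with a bar of soap, 100 x 70 x 28 mm, in front of the jug; loose; origin at the centre of its underside
- softener: closed white round bottle, 58 mm across, 150 mm high, close behind the scrubber; loose; origin at the centre of its underside
- cup: empty white ceramic cup, 68 mm across, 70 mm high, close in front of the scrubber; loose; origin at the centre of its underside
- peg_ring: turquoise ring of clothes pegs lying flat, 180 mm across, 10 mm high; loose; origin at the centre of its underside
- lint_comb: flat stainless steel lint comb, 160 mm long, 50 mm wide, 12 mm high; loose; origin at the centre of its underside
- plant_pot: terracotta pot with a small plant, 100 mm across, 128 mm high; loose; origin at the centre of its underside
Not all that is in view belongs to the job. What is shaped like the scrubber but blue, purple or red is not meant.

How it is judged (in metres and radians):
On the way, in this order (a step that is already met when the one before it is completed fails the run):
1. the lid rests open on its stop (value of joint lid above 1.72 rad), for 0.2 s.
2. the square head stands in the open chuck, resting on the jaws (horizontal distance between head_square and chuck_mouth below 0.009 m and z of head_square in the frame of chuck_mouth between -0.044 and -0.036 m and angle between head_square's own z axis and vertical below 0.2 rad and value of joint sleeve below 1.9 rad), for 0.2 s.
3. the jaws grip the shank (horizontal distance between head_square and chuck_mouth below 0.003 m and z of head_square in the frame of chuck_mouth between -0.044 and -0.036 m and angle between head_square's own z axis and vertical below 0.07 rad and value of joint sleeve above 2 rad and contact force between head_square and jaw0 above 3 N and contact force between head_square and jaw1 above 3 N and contact force between head_square and jaw2 above 3 N), for 0.2 s.
At the end, for the whole second after the job is handed in: The square head is upright in the chuck (within 4 degrees and 3 mm of its axis), resting on the jaws within 4 mm, each of the three jaws presses on its shank with more than 3 N, and the case's lid rests open (above 1.72 rad) (horizontal distance between head_square and chuck_mouth below 0.003 m and z of head_square in the frame of chuck_mouth between -0.044 and -0.036 m and angle between head_square's own z axis and vertical below 0.07 rad and contact force between head_square and jaw0 above 3 N and contact force between head_square and jaw1 above 3 N and contact force between head_square and jaw2 above 3 N and value of joint lid above 1.72 rad and linear speed of head_square below 0.02 m/s); the robot touches nothing.
It fails at once if the round or the pointed head moved more than 30 mm or tipped over (distance of any of head_round, head_cone from where it was at the start of the episode above 0.03 m or angle between any of head_round, head_cone's own z axis and vertical above 0.5 rad).
It fails at once if the jug or the soap dish moved more than 30 mm or tipped over (distance of any of jug, soap_dish from where it was at the start of the episode above 0.03 m or angle between any of jug, soap_dish's own z axis and vertical above 0.5 rad).
It fails at once if the bottle or the cup moved more than 30 mm or tipped over (distance of any of softener, cup from where it was at the start of the episode above 0.03 m or angle between any of softener, cup's own z axis and vertical above 0.5 rad).
It fails at once if the peg ring, lint comb or plant pot moved more than 30 mm or tipped over (distance of any of peg_ring, lint_comb, plant_pot from where it was at the start of the episode above 0.03 m or angle between any of peg_ring, lint_comb, plant_pot's own z axis and vertical above 0.5 rad).
It also fails if it takes over 72 s, if anything falls off the work surface, if the arm or the gripper's body presses on something with over 40 N, if the wrist force passes 120 N, or if a joint passes its speed limit or range.

## Robot

A 7-joint arm with a two-finger parallel gripper is mounted at the origin on the work surface. World frame = base frame: x ahead of the robot, y to its left, z up, the work surface at z = 0. Lengths are in mm, angles in rad, forces in N, time in s.
With the tool pointing down it reaches from about 425 to 925 mm from the base axis. Payload 6.8 kg.
Tool frame: the origin (TCP) lies on the centre line of the jaws, within the pads' length; the fingertips stand 25 mm ahead of it and the grasp point (between the pads) lies 6 mm ahead of it; z points along the fingers, y is the line along which they close (so a half turn about z gives the same grasp; the last joint's range is limited). The gripper opens to 85 mm and grips with 20 to 120 N. Pads are 22 mm wide; open, the fingers measure 114 mm over their backs; the gripper's body (76 mm by 85 mm) begins 54 mm behind the grasp point. The pads swing forward as they close: fully open they stand 13 mm farther back than shut.
Start: joints at [1.102, 0.477, 0.022, 1.555, -0.011, 1.109, -0.083], TCP at [238.3, -631.553, 256.308] pointing down, gripper open.
Joint ranges: [-2.96, 2.96], [-0.34, 2.1], [-1.41, 1.46], [0.24, 2.44], [-1.37, 4.51], [0.17, 1.92], [-2.96, 2.96]. Speed limits (rad/s): [2.39, 2.39, 3.14, 3.14, 3.14, 3.14, 3.14].

## Interface

Orientations are given as [roll, pitch, yaw] about the fixed x, y, z axes, in that order (R = Rz(yaw) Ry(pitch) Rx(roll)).
In Python, from rig import get_obs, grab_frame, get_calibration, sign_off gives the robot as it stands.
- The arm moves only by the tool play_rows, never from a script. Its argument "targets" is a list of rows, each a list of 3 entries, a list of its own where there are three numbers: the turn, a rotation vector about the world's x, y, z in rad, then the shift along the world's x, y, z in cm, then the opening, from -1 (shut) to 1 (fully open). A call has 1 to 12 rows; each row is the pose to reach, as a shift and turn from the pose commanded when the call began; what a row does not reach only later rows make up. A row lasts 1/8 s, in which the tool goes at most 62.5 mm and 10.7 degrees, less where a joint would pass 70% of its speed; a pose out of reach is approached as far as the arm can. A call with a gripper value outside its range is refused whole. The fingers move at their own pace and stop on an object; the grip force is fixed at half the most. Time passes only in rows, so rows that repeat a pose let the fingers close. It gives the time, the measured TCP pose, the force, the opening and the grip force at its end, in the units of the state.
- get_obs(): the state, without advancing time (a new reading comes with each control period).
- grab_frame(name): name is "scene" or "top" or "wrist"; returns (picture, depth): 400x640x3 uint8, blue, green, red; 400x640 float32, mm along the optical axis (not along the pixel's ray), 0 where there is no reading.
- get_calibration(name): a dict with "intrinsics" (3x3 intrinsics, pixels), "xyz" and "attitude" of the camera in the world. Camera axes: x right, y down, z forward; pixel columns grow to the right and rows downward; lengths in mm; the calibration is good to about 2 mm. The wrist camera is an equidistant fisheye: a pixel r from the principal point sees the ray r / f radians off the axis. A picture is of the moment at which its call begins: read the wrist's pose just before it. get_calibration takes no time and is no camera call; for the wrist camera it gives the pose at the moment of the call.
- sign_off(): hands the job in; it is judged then, once.
The state is a dict: "clock": time; "q": joint angles; "dq": joint speeds; "effort": joint torques, N m; "tcp_pos": TCP position; "tool_rot": TCP orientation; "ft_force": force on the tool from outside, world axes, zero at the start; "torque": the same for the moment, N m; "width": opening from 0.0 (shut) to 1.0 (fully open); "finger_force": force on a finger pad.
Only numpy, scipy, OpenCV 4.12 (cv2) and the standard library are available. Lean on these libraries where they do the work, as an engineer would, in place of code of your own. Each camera call takes 0.05 s, during which the arm holds its last target. There are 200 camera calls.

## Working session

There is one attempt and no reset: what is moved stays moved. The work goes in short steps, Python scripts to look and compute and a tool call to move; the robot and the scene stay as the last step left them, time stands still between calls to the robot, and variables do not carry over. Pictures are saved under pics/ and viewed, at most 10 in all, crops included, and the job is handed in when it is done.

Besides the shell and the picture viewer there is one more tool, called after ">>>" as name(argument=value, ...), one argument or row to a line, values as JSON. play_rows: Moves the arm, as the interface text tells. Its arguments: {"type":"object","properties":{"targets":{"type":"array","items":{"type":"array"}}},"required":["targets"]}

```bash
mkdir -p pics; cat > h.py <<'E'
import numpy as np, cv2
from scipy.spatial.transform import Rotation as R
from rig import *
def cam(n):
    c=get_calibration(n); K=np.array(c["intrinsics"],float); a=np.array(c["attitude"],float)
    M=a if a.shape==(3,3) else R.from_euler('xyz',a).as_matrix()
    return K,M,np.array(c["xyz"],float)
def pts(n,d):
    K,M,t=cam(n); v,u=np.mgrid[0:400,0:640]
    P=np.stack([(u-K[0,2])/K[0,0]*d,(v-K[1,2])/K[1,1]*d,d],-1)
    W=P@M.T+t; W[d<=0]=np.nan; return W
E
cat > a.py <<'E'
from h import *
print(get_obs()); 
for n in ("scene","top","wrist"): print(n,get_calibration(n))
for n in ("scene","top"):
    p,d=grab_frame(n); cv2.imwrite(f"pics/{n}0.png",p); np.savez(f"{n}0.npz",p=p,d=d,W=pts(n,d))
E
python3 a.py
```

```text
{'clock': 0.0, 'q': array([ 1.1019144 ,  0.47780863,  0.02232881,  1.55647159, -0.0115303 ,
        1.10931588, -0.08311053]), 'dq': array([ 3.86596135e-04, -1.42235942e-03, -7.76813311e-04,  5.99082048e-05,
        3.47056445e-05, -6.35617293e-04,  2.98420047e-04]), 'effort': array([ 8.20385485e-04, -5.96439207e+01,  1.60770804e+00, -2.81196213e+01,
        1.23272126e-02,  9.26942274e-03,  3.08589608e-05]), 'tcp_pos': array([ 238.08171923, -631.01625083,  255.31124901]), 'tool_rot': array([-3.13971987e+00,  1.08252414e-04,  3.60789086e-01]), 'ft_force': array([-0.21584066,  0.26084367,  0.45440211]), 'torque': array([ 0.03866085, -0.0299584 , -0.02796056]), 'finger_force': 0.0, 'width': 0.9998206279717243}
scene {'intrinsics': array([[367.01258753,   0.        , 320.5663021 ],
       [  0.        , 367.01258753, 200.97916029],
       [  0.        ,   0.        ,   1.        ]]), 'xyz': array([1165.49612447,  418.18277915, 1202.62141891]), 'attitude': array([-2.496858  , -0.01511076,  2.20418429])}
top {'intrinsics': array([[367.27952756,   0.        , 322.81866572],
       [  0.        , 367.27952756, 200.53048456],
       [  0.        ,   0.        ,   1.        ]]), 'xyz': array([ 263.77227472,  -85.43049839, 1472.7515804 ]), 'attitude': array([-2.96699188,  0.01379403, -1.56292895])}
wrist {'intrinsics': array([[309.70691629,   0.        , 321.65340491],
       [  0.        , 309.70691629, 201.1662441 ],
       [  0.        ,   0.        ,   1.        ]]), 'xyz': array([ 310.27696406, -604.36219947,  372.74434529]), 'attitude': array([ 2.83525956e+00,  1.91304958e-03, -1.20969387e+00])}
```

View pics/top0.png

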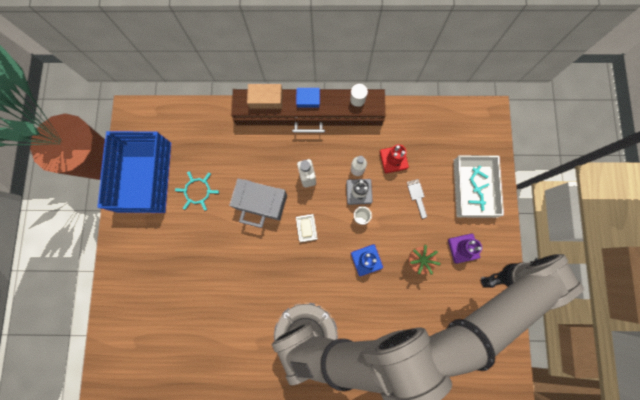

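View pics/scene0.png

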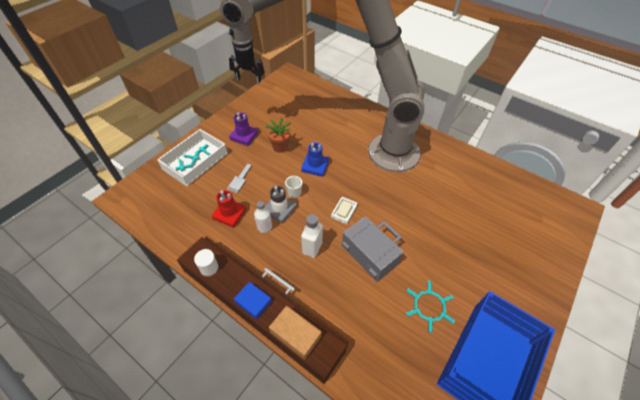

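Top view: the case is at (258,199) with its handle at (252,222), and the jug at (306,173). Scrubber-like things are white/grey at (359,190), red at (395,158), blue at (367,260) and purple at (465,248). I choose the white/grey one in the grey dock, with the bottle behind it at (359,165) and the cup in front at (362,215). Now a close crop and measurements.

```bash
cat > b.py <<'E'
from h import *
def rect(W,m):
    P=W[m][:,:2].astype(np.float32); r=cv2.minAreaRect(P); return np.round(r[0],1),np.round(r[1],1),round(r[2],1),len(P)
crops=[]
for n in ("top","scene"):
    f=np.load(n+"0.npz");W=f["W"];p=f["p"]; X,Y,Z=W[...,0],W[...,1],W[...,2]
    uv={"top":((258,199),(252,222),(359,190),(306,173)),"scene":((372,247),(388,230),(279,200),(312,235))}[n]
    for u,v in uv: print(n,(u,v),np.round(W[v,u]))
    c=W[uv[0][1],uv[0][0]]
    near=np.hypot(X-c[0],Y-c[1])<130
    hsv=cv2.cvtColor(p,cv2.COLOR_BGR2HSV)
    m=near&(Z>85)&(Z<105)&(hsv[...,1]<60); print("lid top",rect(W,m),np.nanmedian(Z[m]))
    s=W[uv[2][1],uv[2][0]]; near=np.hypot(X-s[0],Y-s[1])<60
    for a,b in ((20,40),(112,135)):
        m=near&(Z>a)&(Z<b)&(hsv[...,1]<70); print("scr",a,b,rect(W,m),np.nanmedian(Z[m]))
    table=(np.abs(Z)<20)&(hsv[...,1]>90); print("table z",np.nanmedian(Z[table]))
    u,v=uv[2]; crops.append(cv2.resize(p[v-45:v+45,u-130:u+40] if n=="top" else p[v-30:v+80,u-40:u+140],(720,360 if n=="top" else 440)[:2],interpolation=cv2.INTER_CUBIC))
cv2.imwrite("pics/crop0.png",cv2.resize(np.vstack(crops),(540,600)))
E
python3 b.py
```

```text
top (258, 199) [512. 184.  91.]
top (252, 222) [434. 223.  -3.]
top (359, 190) [ 552. -204.   77.]
top (306, 173) [599.  -2. 154.]
lid top (array([494.4, 195.1]), array([192.6, 158.4]), 76.1, 1413) 94.57139882311776
scr 20 40 (array([ 559.2, -206.9]), array([ 99.3, 100.6]), 0.8, 302) 28.67997119610584
scr 112 135 (array([ 558.5, -206.6]), array([56.9, 55.8]), 28.2, 91) 120.24257534694539
table z -0.9304052016096875
scene (372, 247) [538. 199.  95.]
scene (388, 230) [383. 190.   1.]
scene (279, 200) [ 578. -186.  101.]
scene (312, 235) [641.  17. 131.]
lid top (array([497.3, 194.5]), array([190.1, 156.7]), 75.3, 1542) 96.18600044658388
scr 20 40 (array([ 565.5, -201.4]), array([90.2, 88.7]), 0.4, 244) 30.268235732299672
scr 112 135 (array([ 560.7, -206.8]), array([53.5, 49.4]), 40.5, 82) 119.07371280426025
table z 1.1036752359188995
```

View pics/crop0.png

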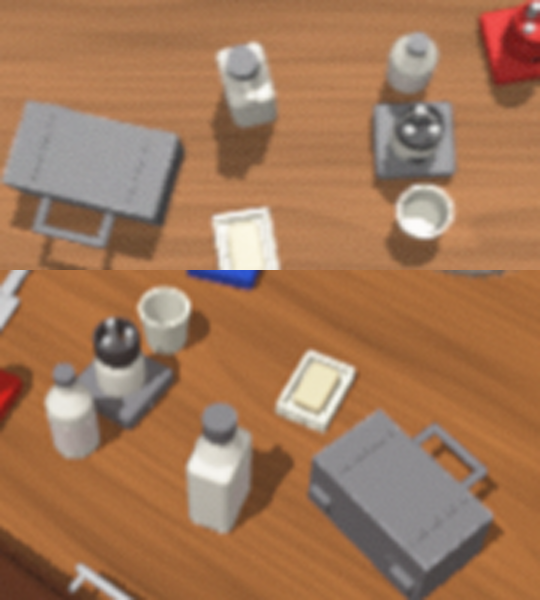

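Confirmed: dark ribbed chuck on a white barrel in a grey dock, with the cup in front and the bottle behind. The case handle faces the robot's left. Now I'll refine the measurements.

```bash
cat > c.py <<'E'
from h import *
for n in ("top","scene"):
    f=np.load(n+"0.npz");W=f["W"];p=f["p"]; X,Y,Z=W[...,0],W[...,1],W[...,2]
    hsv=cv2.cvtColor(p,cv2.COLOR_BGR2HSV)
    near=(np.hypot(X-507,Y-190)<125)&(Z>85)&(Z<105)&(hsv[...,1]<60)
    m=cv2.morphologyEx(near.astype(np.uint8),cv2.MORPH_OPEN,np.ones((9,9)))>0
    r=cv2.minAreaRect(W[m][:,:2].astype(np.float32)); print(n,"lid",np.round(r[0],1),np.round(r[1],1),round(r[2],1),np.round(np.nanmedian(Z[m]),1))
    near=(np.hypot(X-400,Y-216)<70)&(Z>55)&(Z<95)&~m&(hsv[...,1]<80)
    r=cv2.minAreaRect(W[near][:,:2].astype(np.float32)); print(n,"bar",np.round(r[0],1),np.round(r[1],1),round(r[2],1))
    yaw=np.radians(-14.1); ex=np.array([np.cos(yaw),np.sin(yaw)]); ey=np.array([-ex[1],ex[0]])
    q=W[near][:,:2]-[507,190]; a,b=q@ex,q@ey; print("  bar local x pct",np.round(np.percentile(a,[1,5,20,50]),1),"y",np.round(np.percentile(b,[1,99]),1), "z",np.round(np.median(W[near][a<np.percentile(a,40)][:,2]),1))
    for nm,c,z0,z1,rad in (("cup",(490,-212),55,85,60),("soft",(625,-205),60,165,55),("jug",(600,0),120,215,70)):
        k=(np.hypot(X-c[0],Y-c[1])<rad)&(Z>z0)&(Z<z1)
        if k.any(): print("  ",nm,np.round(np.nanpercentile(W[k],[2,98],axis=0),0).tolist())
E
python3 c.py
```

```text
top lid [517.1 188.5] [190.9 110.5] 76.5 94.6
top bar [439.7 208.9] [92.3 51.6] 75.9
  bar local x pct [-95.5 -94.6 -91.6 -85.1] y [-43.4  47.5] z 79.0
   cup [[437.0, -246.0, 57.0], [547.0, -184.0, 84.0]]
   soft [[572.0, -227.0, 63.0], [668.0, -176.0, 153.0]]
   jug [[580.0, -27.0, 121.0], [654.0, 30.0, 196.0]]
scene lid [519.  188.4] [188.4 111.3] 75.0 96.2
scene bar [442.6 208.7] [87.8 52.3] 76.9
  bar local x pct [-92.5 -90.8 -87.8 -84.2] y [-41.3  45.3] z 80.2
   cup [[432.0, -248.0, 55.0], [543.0, -185.0, 84.0]]
   soft [[576.0, -226.0, 62.0], [677.0, -177.0, 152.0]]
   jug [[586.0, -19.0, 121.0], [661.0, 31.0, 197.0]]
```

Case centre is about (518,188.5) with yaw -13.9°, and the bar centre is about (421,212.5,75). The chuck axis is about (559.5,-206.8). I'm moving over the scene towards the handle.

>>> play_rows(
  targets=[
    [[0, 0, 0.12], [3.3, 3.8, 1.3], 0.2],
    [[0, 0, 0.24], [6.6, 7.6, 2.6], 0.2],
    [[0, 0, 0.36], [9.9, 11.4, 3.9], 0.2],
    [[0, 0, 0.48], [13.2, 15.2, 5.2], 0.2],
    [[0, 0, 0.6], [16.5, 19, 6.5], 0.2],
    [[0, 0, 0.72], [19.8, 22.8, 7.8], 0.2],
    [[0, 0, 0.84], [23.1, 26.6, 9.1], 0.2],
    [[0, 0, 0.967], [26, 30.4, 10], 0.2],
    [[0, 0, 0.967], [26, 35.4, 10], 0.2],
    [[0, 0, 0.967], [26, 40.4, 10], 0.2],
    [[0, 0, 0.967], [26, 45.4, 10], 0.2],
    [[0, 0, 0.967], [26, 50.4, 10], 0.2],
  ],
)

```text
clock: 1.6
tcp_pos: [497.9, -125.9, 356.0]
tool_rot: [-3.141, 0.0, 1.328]
ft_force: [0.1, -0.3, -0.4]
width: 0.6
finger_force: 0.0
```

>>> play_rows(
  targets=[
    [[0, 0, 0], [0, 5, 0], 0.2],
    [[0, 0, 0], [0, 10, 0], 0.2],
    [[0, 0, 0], [-1, 15, 0], 0.2],
    [[0, 0, 0], [-3, 20, 0], 0.2],
    [[0, 0, 0], [-5, 25, -2], 0.2],
    [[0, 0, 0], [-6.5, 29.5, -6], 0.2],
    [[0, 0, 0], [-7.7, 34, -10], 0.2],
    [[0, 0, 0], [-7.7, 34, -14], 0.2],
    [[0, 0, 0], [-7.7, 34, -17.6], 0.2],
    [[0, 0, 0], [-7.7, 34, -17.6], 0.2],
  ],
)

```text
clock: 2.85
tcp_pos: [419.4, 211.4, 178.1]
tool_rot: [-3.137, 0.004, 1.329]
ft_force: [0.2, 0.5, -0.5]
width: 0.599
finger_force: 0.0
```

```bash
cat > d.py <<'E'
from h import *
import sys
n=sys.argv[1]; o=get_obs(); p,d=grab_frame("wrist"); cv2.imwrite(f"pics/{n}.png",p); c=get_calibration("wrist"); np.savez(n+".npz",p=p,d=d,t=c["xyz"],a=c["attitude"],tcp=o["tcp_pos"])
print(np.round(o["tcp_pos"],1),np.round(c["xyz"],1),np.round(c["attitude"],3),np.round(o["q"],2))
E
python3 d.py w1
```

```text
[419.4 211.4 178.1] [439.4 286.8 297.2] [ 2.834e+00  2.000e-03 -2.420e-01] [-0.01  0.32 -0.69  2.07  0.27  0.85 -1.09]
```

View pics/w1.png

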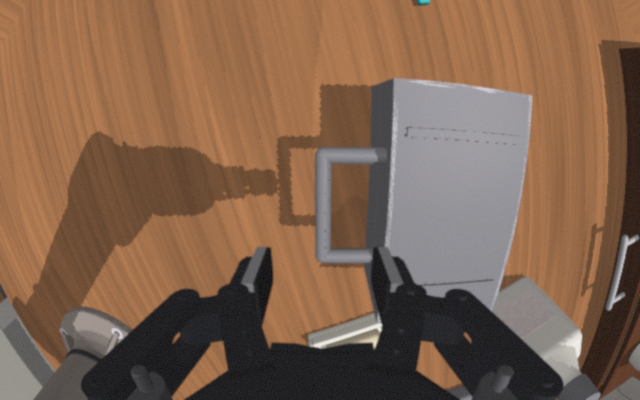

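The wrist view shows the bar as a vertical stroke at column 323, rows 152–260, with the fingers at columns 258 and 385, i.e. centred on it. I'll cast the bar's midpoint onto z=75.

```bash
cat >> h.py <<'E'
def ray(n,u,v,z):
    f=np.load(n+".npz"); K=get_calibration("wrist")["intrinsics"]
    x,y=(u-K[0,2])/K[0,0],(v-K[1,2])/K[1,1]; r=np.hypot(x,y); s=np.sin(r)/max(r,1e-9)
    D=R.from_euler('xyz',f["a"]).apply([x*s,y*s,np.cos(r)]); t=f["t"]
    return t+D*(z-t[2])/D[2]
E
python3 -c "
from h import *
for q in ((323,206),(323,152),(323,260)): print(ray('w1',*q,75).round(1))
for q in ((394,80),(532,96)): print(ray('w1',*q,95).round(1))
print(get_obs()['clock'])"
```

```text
[422.1 214.4  75. ]
[431.9 254.3  75. ]
[411.1 169.5  75. ]
[489.  293.5  95. ]
[597.4 267.3  95. ]
2.9
```

>>> play_rows(
  targets=[
    [[0, 0, 0], [0.1, 0, -4], 0.2],
    [[0, 0, 0], [0.1, 0, -7.5], 0.2],
    [[0, 0, 0], [0.1, 0, -10.1], 0.2],
    [[0, 0, 0], [0.1, 0, -10.1], 0.2],
    [[0, 0, 0], [0.1, 0, -10.1], -1],
    [[0, 0, 0], [0.1, 0, -10.1], -1],
    [[0, 0, 0], [0.1, 0, -10.1], -1],
    [[0, 0, 0], [0.1, 0, -10.1], -1],
    [[0, 0, 0], [0.1, 0, -10.1], -1],
    [[0, 0, 0], [0.1, 0, -10.1], -1],
  ],
)

```text
clock: 4.15
tcp_pos: [420.4, 213.5, 80.6]
tool_rot: [-3.14, 0.0, 1.329]
ft_force: [-9.7, 1.2, 12.8]
width: 0.119
finger_force: 58.5
```

```bash
python3 -c "
import numpy as np
y=np.radians(-13.9);p0=np.arctan2(25,155)
for a in np.linspace(0,1.78,21)[1:]:
    r=157*(np.cos(p0)-np.cos(p0+a));z=157*(np.sin(p0+a)-np.sin(p0));print(round(a,2),np.round([r*np.cos(y)/10,r*np.sin(y)/10,z/10],1))"
```

```text
0.09 [ 0.3 -0.1  1.4]
0.18 [ 0.7 -0.2  2.7]
0.27 [ 1.2 -0.3  4. ]
0.36 [ 1.8 -0.4  5.2]
0.44 [ 2.5 -0.6  6.4]
0.53 [ 3.3 -0.8  7.5]
0.62 [ 4.2 -1.   8.6]
0.71 [ 5.2 -1.3  9.5]
0.8 [ 6.3 -1.6 10.4]
0.89 [ 7.5 -1.8 11.1]
0.98 [ 8.7 -2.1 11.8]
1.07 [ 9.9 -2.5 12.3]
1.16 [11.2 -2.8 12.7]
1.25 [12.5 -3.1 13. ]
1.34 [13.9 -3.4 13.2]
1.42 [15.2 -3.8 13.2]
1.51 [16.6 -4.1 13.1]
1.6 [17.9 -4.4 12.9]
1.69 [19.3 -4.8 12.6]
1.78 [20.5 -5.1 12.1]
```

>>> play_rows(
  targets=[
    [[0, 0, 0], [0.3, -0.1, 1.4], -1],
    [[0, 0, 0], [0.7, -0.2, 2.7], -1],
    [[0, 0, 0], [1.2, -0.3, 4.0], -1],
    [[0, 0, 0], [1.8, -0.4, 5.2], -1],
    [[0, 0, 0], [2.5, -0.6, 6.4], -1],
    [[0, 0, 0], [3.3, -0.8, 7.5], -1],
    [[0, 0, 0], [4.2, -1.0, 8.6], -1],
    [[0, 0, 0], [5.2, -1.3, 9.5], -1],
    [[0, 0, 0], [6.3, -1.6, 10.4], -1],
    [[0, 0, 0], [7.5, -1.8, 11.1], -1],
  ],
)

```text
clock: 5.4
tcp_pos: [492.0, 195.8, 192.5]
tool_rot: [-3.134, 0.005, 1.33]
ft_force: [-11.4, -3.3, 15.4]
width: 0.117
finger_force: 61.4
```

>>> play_rows(
  targets=[
    [[0, 0, 0], [1.2, -0.3, 0.7], -1],
    [[0, 0, 0], [2.4, -0.7, 1.2], -1],
    [[0, 0, 0], [3.7, -1.0, 1.6], -1],
    [[0, 0, 0], [5.0, -1.3, 1.9], -1],
    [[0, 0, 0], [6.4, -1.6, 2.1], -1],
    [[0, 0, 0], [7.7, -2.0, 2.1], -1],
    [[0, 0, 0], [9.1, -2.3, 2.0], -1],
    [[0, 0, 0], [10.4, -2.6, 1.8], -1],
    [[0, 0, 0], [11.8, -3.0, 1.5], -1],
    [[0, 0, 0], [12.7, -3.2, 1.2], -1],
    [[0, 0, 0], [12.7, -3.2, 1.2], -1],
  ],
)

```text
clock: 6.78
tcp_pos: [625.2, 162.3, 202.2]
tool_rot: [3.141, -0.0, 1.327]
ft_force: [-0.2, 0.3, 3.5]
width: 0.113
finger_force: 63.9
```

>>> play_rows(
  targets=[
    [[0, 0, 0], [0, 0, 0], 0.1],
    [[0, 0, 0], [0, 0, 0], 0.1],
    [[0, 0, 0], [0, 0, 0], 0.1],
    [[0, 0, 0], [0, 0, 2], 0.1],
    [[0, 0, 0], [0, 0, 6], 0.1],
    [[0, 0, 0], [0, 0, 11], 0.1],
    [[0, 0, 0], [-5, -1, 13], 0.5],
    [[0, 0, 0], [-10, -3, 13], 0.5],
    [[0, 0, 0], [-15, -5, 13], 0.5],
    [[0, 0, 0], [-15, -5, 13], 0.5],
  ],
)

```text
clock: 8.02
tcp_pos: [471.4, 111.2, 333.5]
tool_rot: [3.14, 0.003, 1.327]
ft_force: [1.0, 0.0, 0.5]
width: 0.748
finger_force: 0.0
```

```bash
python3 d.py w2; python3 -c "
from h import *
p,d=grab_frame('scene');W=pts('scene',d);np.savez('scene1.npz',p=p,d=d,W=W)"
```

```text
[471.4 111.2 333.5] [491.7 186.7 451.3] [ 2.834 -0.003 -0.243] [ 0.27  0.15 -0.69  1.86  0.1   1.17 -0.7 ]
```

View pics/w2.png

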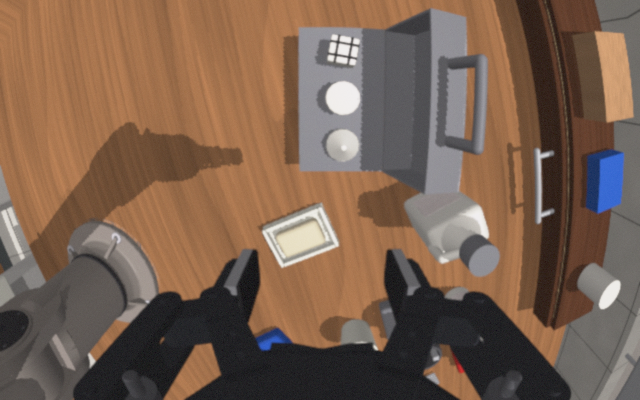

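The wrist view shows the lid open, with its bar at (480,100). In the tray stand the square head (gridded top) at (344,49), the round head at (342,98) and the cone at (342,145). I'll measure the square head's centre and yaw, and check the lid.

```bash
cat > e.py <<'E'
from h import *
f=np.load("w2.npz"); p=f["p"]
g=(p.min(2)>150).astype(np.uint8); g[:25]=0; g[75:]=0; g[:,:315]=0; g[:,375:]=0
g=cv2.morphologyEx(g,cv2.MORPH_CLOSE,np.ones((5,5)))
cs=max(cv2.findContours(g,0,2)[0],key=cv2.contourArea)[:,0]
W=np.array([ray("w2",u,v,80) for u,v in cs])
r=cv2.minAreaRect(W[:,:2].astype(np.float32)); print(np.round(r[0],1),np.round(r[1],1),round(r[2],1),cs.min(0),cs.max(0))
print(ray("w2",342,98,74).round(1),ray("w2",342,145,80).round(1))
big=cv2.resize(p[20:80,310:380],None,fx=5,fy=5,interpolation=cv2.INTER_CUBIC); cv2.imwrite("pics/sq.png",big)
s=np.load("scene1.npz")["W"]; y=np.radians(-13.9); q=s-[518,188.5,0]; a=q[...,0]*np.cos(y)+q[...,1]*np.sin(y); b=-q[...,0]*np.sin(y)+q[...,1]*np.cos(y)
m=(np.abs(b)<100)&(a>20)&(a<160)&(s[...,2]>100); print("lid pts: x max",np.nanpercentile(a[m],[1,50,99]).round(),"z",np.nanpercentile(s[...,2][m],[50,99]).round(),m.sum())
E
python3 e.py
```

```text
[533.8 245.1] [55.2 38.2] 74.0 [327  29] [360  74]
[518.9 190.2  74. ] [505.3 135.   80. ]
lid pts: x max [ 21. 101. 123.] z [156. 668.] 1311
```

View pics/sq.png

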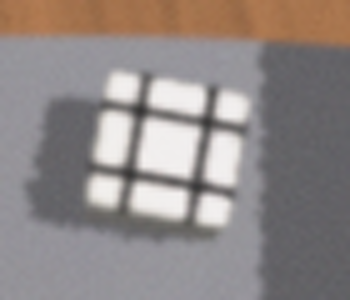

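The crop shows the square's corners at about (331.4,34.4), (359.4,38.4), (356,65.6) and (327.6,61). It is turned about 8° relative to the tray.

```bash
python3 -c "
from h import *
C=np.array([ray('w2',u,v,80)[:2] for u,v in ((331.4,34.4),(359.4,38.4),(356,65.6),(327.6,61))]);print(C.round(1),C.mean(0).round(1))
for i in range(4):
    e=C[(i+1)%4]-C[i];print(np.hypot(*e).round(1),np.degrees(np.arctan2(e[1],e[0])).round(1))"
```

```text
[[525.  268.6]
 [556.1 256.7]
 [544.  224.7]
 [512.7 237.5]] [534.4 246.9]
33.3 -21.0
34.2 -110.8
33.8 157.6
33.4 68.4
```

>>> play_rows(
  targets=[
    [[0, 0, -0.05], [2, 4.5, 0], 0.3],
    [[0, 0, -0.1], [4, 9, 0], 0.3],
    [[0, 0, -0.13], [5.9, 13.4, -3], 0.3],
    [[0, 0, -0.13], [5.9, 13.4, -8], 0.3],
    [[0, 0, -0.13], [5.9, 13.4, -13], 0.3],
    [[0, 0, -0.13], [5.9, 13.4, -18], 0.3],
    [[0, 0, -0.13], [5.9, 13.4, -21], 0.3],
    [[0, 0, -0.13], [5.9, 13.4, -23.5], 0.3],
    [[0, 0, -0.13], [5.9, 13.4, -25.3], 0.3],
    [[0, 0, -0.13], [5.9, 13.4, -25.3], 0.3],
    [[0, 0, -0.13], [5.9, 13.4, -25.3], 0.3],
  ],
)

```text
clock: 9.5
tcp_pos: [534.1, 247.2, 80.2]
tool_rot: [3.141, -0.001, 1.198]
ft_force: [-0.4, 0.3, 0.6]
width: 0.656
finger_force: 0.0
```

>>> play_rows(
  targets=[
    [[0, 0, 0], [0, 0, 0], -1],
    [[0, 0, 0], [0, 0, 0], -1],
    [[0, 0, 0], [0, 0, 0], -1],
    [[0, 0, 0], [0, 0, 0], -1],
    [[0, 0, 0], [0, 0, 0], -1],
  ],
)

```text
clock: 10.12
tcp_pos: [534.2, 246.9, 80.6]
tool_rot: [3.14, -0.002, 1.198]
ft_force: [-0.2, -1.2, 6.6]
width: 0.387
finger_force: 60.7
```

Gripped at about 33 mm. Lifting and carrying to above the chuck.

>>> play_rows(
  targets=[
    [[0, 0, 0], [0, 0, 3], -1],
    [[0, 0, 0], [0, 0, 8], -1],
    [[0, 0, 0], [0, 0, 13], -1],
    [[0, 0, 0], [0, 0, 18], -1],
    [[0, 0, 0], [0, 0, 22], -1],
    [[0, 0, 0], [0, -1, 24], -1],
    [[0, 0, -0.1], [0, -5, 24], -1],
    [[0, 0, -0.2], [0, -10, 24], -1],
    [[0, 0, -0.3], [0, -15, 24], -1],
    [[0, 0, -0.4], [0.5, -20, 24], -1],
    [[0, 0, -0.5], [1, -25, 24], -1],
    [[0, 0, -0.55], [1.5, -30, 24], -1],
  ],
)

```text
clock: 11.62
tcp_pos: [547.3, -56.2, 318.2]
tool_rot: [-3.141, 0.002, 0.645]
ft_force: [0.2, 0.9, -0.2]
width: 0.389
finger_force: 59.8
```

>>> play_rows(
  targets=[
    [[0, 0, 0], [0.5, -5, 0], -1],
    [[0, 0, 0], [0.8, -10, 0], -1],
    [[0, 0, 0], [1.1, -14, 0], -1],
    [[0, 0, 0], [1.1, -15.3, 0], -1],
    [[0, 0, 0], [1.1, -15.3, -3], -1],
    [[0, 0, 0], [1.1, -15.3, -7], -1],
    [[0, 0, 0], [1.1, -15.3, -10], -1],
    [[0, 0, 0], [1.1, -15.3, -10], -1],
    [[0, 0, 0], [1.1, -15.3, -10], -1],
  ],
)

```text
clock: 12.75
tcp_pos: [559.8, -206.2, 220.3]
tool_rot: [3.141, -0.001, 0.648]
ft_force: [0.1, 0.5, -0.4]
width: 0.386
finger_force: 59.8
```

```bash
python3 d.py w3; python3 - <<'E'
from h import *
p,d=grab_frame("scene"); cv2.imwrite("pics/scene3.png",cv2.resize(p[130:250,200:340],None,fx=3,fy=3,interpolation=cv2.INTER_CUBIC)); q=cv2.imread("pics/w3.png")
a=cv2.imread("pics/scene3.png"); b=cv2.resize(q[180:400,170:470],(420,308)); 
cv2.imwrite("pics/c3.png",np.hstack([cv2.copyMakeBorder(b,0,max(0,360-308),0,0,cv2.BORDER_CONSTANT),a[:360,:370]]))
E
```

```text
[ 559.8 -206.2  220.3] [ 621.3 -160.1  338.4] [ 2.837e+00 -2.000e-03 -9.220e-01] [ 0.56  0.42 -0.41  1.76  0.19  1.   -0.84]
```

View pics/c3.png

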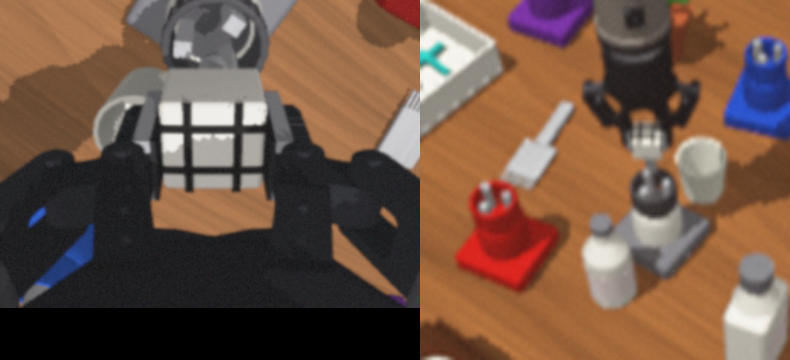

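The square head's shank hangs centred over the open chuck (right crop: head at (645,138), sleeve at (655,190)), clear of the cup and bottle. Lowering it.

>>> play_rows(
  targets=[
    [[0, 0, 0], [0, 0, -1.5], -1],
    [[0, 0, 0], [0, 0, -3], -1],
    [[0, 0, 0], [0, 0, -4], -1],
    [[0, 0, 0], [0, 0, -4.8], -1],
    [[0, 0, 0], [0, 0, -5.4], -1],
    [[0, 0, 0], [0, 0, -5.8], -1],
    [[0, 0, 0], [0, 0, -6.1], -1],
    [[0, 0, 0], [0, 0, -6.1], -1],
    [[0, 0, 0], [0, 0, -6.1], -1],
  ],
)

```text
clock: 13.98
tcp_pos: [559.5, -206.6, 158.6]
tool_rot: [3.141, -0.0, 0.648]
ft_force: [-0.6, -0.0, -1.1]
width: 0.386
finger_force: 59.8
```

>>> play_rows(
  targets=[
    [[0, 0, 0], [0, 0, -0.1], -1],
    [[0, 0, 0], [0, 0, -0.1], -1],
    [[0, 0, 0], [0, 0, -0.1], 0.1],
    [[0, 0, 0], [0, 0, -0.1], 0.1],
    [[0, 0, 0], [0, 0, -0.1], 0.1],
    [[0, 0, 0], [0, 0, -0.1], 0.1],
  ],
)

```text
clock: 14.72
tcp_pos: [559.3, -206.6, 157.3]
tool_rot: [-3.142, 0.0, 0.648]
ft_force: [-0.6, 1.1, 0.4]
width: 0.549
finger_force: 0.0
```

```bash
python3 d.py w4; cat > z.py <<'E'
from h import *
import sys
f=np.load(sys.argv[1]+".npz"); d=f["d"]; p=f["p"]; K=get_calibration("wrist")["intrinsics"]
v,u=np.mgrid[0:400,0:640]; x,y=(u-K[0,2])/K[0,0],(v-K[1,2])/K[1,1]; r=np.hypot(x,y)+1e-9
D=np.stack([x/r*np.tan(r),y/r*np.tan(r),np.ones_like(r)],-1)*d[...,None]
W=R.from_euler('xyz',f["a"]).apply(D.reshape(-1,3)).reshape(400,640,3)+f["t"]
m=(d>0)&(np.hypot(W[...,0]-559.5,W[...,1]+206.8)<26)&(W[...,2]>140)&(W[...,2]<185)&(p.min(2)>120)
q=W[m]; t=q[np.abs(q[:,2]-np.median(q[:,2]))<6]; A=np.c_[t[:,:2],np.ones(len(t))]; s=np.linalg.lstsq(A,t[:,2],rcond=None)[0]
rc=cv2.minAreaRect(t[:,:2].astype(np.float32)); print(m.sum(),"z",np.median(t[:,2]).round(1),"tilt",s[:2].round(3),"rect",np.round(rc[0],1),np.round(rc[1],1),round(rc[2],1))
E
python3 z.py w4
```

```text
[ 559.3 -206.6  157.3] [ 620.7 -160.4  274.7] [ 2.835  0.    -0.923] [ 0.55  0.49 -0.39  1.82  0.23  0.88 -0.87]
4154 z 156.7 tilt [-0.039 -0.033] rect [ 558.9 -206.9] [34.9 34.1] 36.8
```

The head top is at z=156.7 and level, so it's seated. Now opening wider, lowering round the sleeve and gripping.

>>> play_rows(
  targets=[
    [[0, 0, 0], [0, 0, 0.4], 0.7],
    [[0, 0, 0], [0, 0, 0.4], 0.7],
    [[0, 0, 0], [0, 0, 0.4], 0.7],
    [[0, 0, 0], [0, 0, -1], 0.7],
    [[0, 0, 0], [0, 0, -2.2], 0.7],
    [[0, 0, 0], [0, 0, -3.4], 0.7],
    [[0, 0, 0], [0, 0, -4], 0.7],
    [[0, 0, 0], [0, 0, -4], 0.7],
    [[0, 0, 0], [0, 0, -4], -1],
    [[0, 0, 0], [0, 0, -4], -1],
    [[0, 0, 0], [0, 0, -4], -1],
    [[0, 0, 0], [0, 0, -4], -1],
  ],
)

```text
clock: 16.27
tcp_pos: [560.2, -207.4, 118.5]
tool_rot: [3.139, -0.001, 0.648]
ft_force: [0.7, -3.1, 6.3]
width: 0.668
finger_force: 64.0
```

>>> play_rows(
  targets=[
    [[0, 0, -0.12], [0, 0, 0], -1],
    [[0, 0, -0.25], [0, 0, 0], -1],
    [[0, 0, -0.38], [0, 0, 0], -1],
    [[0, 0, -0.51], [0, 0, 0], -1],
    [[0, 0, -0.64], [0, 0, 0], -1],
    [[0, 0, -0.77], [0, 0, 0], -1],
    [[0, 0, -0.9], [0, 0, 0], -1],
    [[0, 0, -1.03], [0, 0, 0], -1],
    [[0, 0, -1.16], [0, 0, 0], -1],
    [[0, 0, -1.28], [0, 0, 0], -1],
    [[0, 0, -1.35], [0, 0, 0], -1],
    [[0, 0, -1.35], [0, 0, 0], -1],
  ],
)

```text
clock: 17.77
tcp_pos: [560.1, -208.6, 118.5]
tool_rot: [3.141, -0.004, -0.705]
ft_force: [0.6, -5.0, 4.5]
width: 0.668
finger_force: 63.4
```

```bash
python3 -c "
from h import *
o=get_obs();print(o['q'].round(2),o['torque'].round(2),o['tool_rot'].round(3))"
```

```text
[ 0.28  0.51 -0.04  1.86  0.03  0.77 -2.05] [-1.24  0.13 -0.28] [ 3.141 -0.004 -0.705]
```

>>> play_rows(
  targets=[
    [[0, 0, 0], [0, 0, 0], 0.7],
    [[0, 0, 0], [0, 0, 0], 0.7],
    [[0, 0, 0], [0, 0, 0], 0.7],
    [[0, 0, 0.16], [0, 0, 0], 0.7],
    [[0, 0, 0.32], [0, 0, 0], 0.7],
    [[0, 0, 0.48], [0, 0, 0], 0.7],
    [[0, 0, 0.64], [0, 0, 0], 0.7],
    [[0, 0, 0.8], [0, 0, 0], 0.7],
    [[0, 0, 0.96], [0, 0, 0], 0.7],
    [[0, 0, 1.12], [0, 0, 0], 0.7],
    [[0, 0, 1.3], [0, 0, 0], 0.7],
    [[0, 0, 1.3], [0, 0, 0], 0.7],
  ],
)

```text
clock: 19.27
tcp_pos: [559.1, -206.5, 117.1]
tool_rot: [-3.141, -0.0, 0.596]
ft_force: [-0.5, 1.0, -0.5]
width: 0.849
finger_force: 0.0
```

```bash
python3 d.py w5; python3 z.py w5
```

```text
[ 559.1 -206.5  117.1] [ 623.  -163.7  234.6] [ 2.836e+00  1.000e-03 -9.770e-01] [ 0.52  0.54 -0.36  1.84  0.25  0.81 -0.94]
4880 z 156.4 tilt [-0.121 -0.08 ] rect [ 564.5 -208. ] [28.2 34.4] 12.6
```

>>> play_rows(
  targets=[
    [[0, 0, 0], [0, 0, 0], -1],
    [[0, 0, 0], [0, 0, 0], -1],
    [[0, 0, 0], [0, 0, 0], -1],
    [[0, 0, 0], [0, 0, 0], -1],
    [[0, 0, -0.12], [0, 0, 0], -1],
    [[0, 0, -0.25], [0, 0, 0], -1],
    [[0, 0, -0.38], [0, 0, 0], -1],
    [[0, 0, -0.5], [0, 0, 0], -1],
    [[0, 0, -0.6], [0, 0, 0], -1],
    [[0, 0, -0.6], [0, 0, 0], -1],
  ],
)

```text
clock: 20.58
tcp_pos: [560.1, -207.9, 118.2]
tool_rot: [3.139, -0.002, -0.004]
ft_force: [0.8, -4.4, 5.2]
width: 0.664
finger_force: 62.9
```

```bash
python3 -c "
from h import *
o=get_obs();print(o['q'].round(2),o['torque'].round(2),o['tool_rot'].round(3))"
```

```text
[ 0.41  0.52 -0.21  1.85  0.15  0.78 -1.46] [-1.19 -0.09 -0.21] [ 3.139e+00 -2.000e-03 -4.000e-03]
```

>>> play_rows(
  targets=[
    [[0, 0, -0.1], [0, 0, 0], -1],
    [[0, 0, -0.2], [0, 0, 0], -1],
    [[0, 0, -0.3], [0, 0, 0], -1],
    [[0, 0, -0.38], [0, 0, 0], -1],
    [[0, 0, -0.44], [0, 0, 0], -1],
    [[0, 0, -0.44], [0, 0, 0], -1],
  ],
)

```text
clock: 21.32
tcp_pos: [565.6, -210.8, 118.7]
tool_rot: [3.141, -0.016, -0.439]
ft_force: [17.9, -13.6, -11.4]
width: 0.657
finger_force: 77.1
```

```bash
python3 -c "
from h import *
o=get_obs();print(o['q'].round(2),o['torque'].round(2),o['tool_rot'].round(3))"
```

```text
[ 0.33  0.52 -0.11  1.85  0.08  0.76 -1.83] [-2.96 -3.78  1.23] [ 3.141 -0.016 -0.439]
```

Torque and side force rose, so the sleeve is on its stop. Releasing and rising to check.

>>> play_rows(
  targets=[
    [[0, 0, 0], [0, 0, 0], 0.7],
    [[0, 0, 0], [0, 0, 0], 0.7],
    [[0, 0, 0], [0, 0, 0], 0.7],
    [[0, 0, 0], [0, 0, 0], 0.7],
    [[0, 0, 0], [0, 0, 2], 0.7],
    [[0, 0, 0], [0, 0, 5], 0.7],
    [[0, 0, 0], [0, 0, 10], 0.7],
    [[0, 0, 0], [0, 0, 14], 0.7],
    [[0, 0, 0], [0, -4, 15], 0.7],
    [[0, 0, 0], [0, -8, 15], 0.7],
    [[0, 0, 0], [0, -8, 15], 0.7],
  ],
)

```text
clock: 22.7
tcp_pos: [557.9, -290.7, 267.3]
tool_rot: [3.14, -0.0, -0.448]
ft_force: [0.3, 1.3, -0.1]
width: 0.848
finger_force: 0.0
```

```bash
python3 d.py w6; python3 z.py w6; python3 - <<'E'
from h import *
q=cv2.imread("pics/w6.png"); p,d=grab_frame("scene"); np.savez("scene6.npz",W=pts("scene",d))
cv2.imwrite("pics/c6.png",np.hstack([cv2.resize(q,(480,300)),cv2.resize(p[140:265,260:385],(300,300),interpolation=cv2.INTER_CUBIC)]))
E
```

```text
[ 557.9 -290.7  267.3] [ 628.1 -321.6  384.5] [ 2.835 -0.    -2.016] [ 0.44  0.39 -0.08  1.66  0.04  1.09 -1.67]
1143 z 156.6 tilt [-0.032  0.048] rect [ 560.  -206.1] [34.9 35.1] 12.0
```

View pics/c6.png

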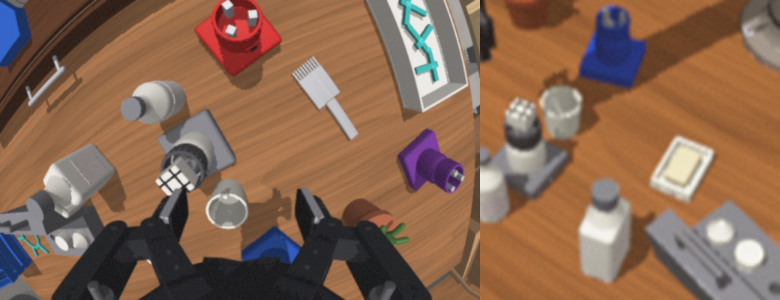

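The head stands upright and centred in the chuck (top level at 156.6, centre (560,-206)), and the lid is still open. I'll make one more short tightening stroke to confirm the sleeve is on its stop.

>>> play_rows(
  targets=[
    [[0, 0, 0.15], [0, 4, 0], 0.7],
    [[0, 0, 0.3], [0, 8, 0], 0.7],
    [[0, 0, 0.45], [0, 8, -3], 0.7],
    [[0, 0, 0.6], [0, 8, -7], 0.7],
    [[0, 0, 0.7], [0, 8, -11], 0.7],
    [[0, 0, 0.7], [0, 8, -13.5], 0.7],
    [[0, 0, 0.7], [0, 8, -15], 0.7],
    [[0, 0, 0.7], [0, 8, -15], 0.7],
    [[0, 0, 0.7], [0, 8, -15], -1],
    [[0, 0, 0.7], [0, 8, -15], -1],
    [[0, 0, 0.7], [0, 8, -15], -1],
    [[0, 0, 0.7], [0, 8, -15], -1],
  ],
)

```text
clock: 24.3
tcp_pos: [560.6, -207.7, 119.4]
tool_rot: [3.139, -0.003, 0.258]
ft_force: [0.0, -2.5, 7.1]
width: 0.668
finger_force: 63.9
```

>>> play_rows(
  targets=[
    [[0, 0, -0.05], [0, 0, 0], -1],
    [[0, 0, -0.1], [0, 0, 0], -1],
    [[0, 0, -0.15], [0, 0, 0], -1],
    [[0, 0, -0.15], [0, 0, 0], -1],
  ],
)

```text
clock: 24.8
tcp_pos: [564.0, -207.5, 119.7]
tool_rot: [3.137, -0.01, 0.111]
ft_force: [9.2, -4.2, -2.6]
width: 0.662
finger_force: 65.5
```

```bash
python3 -c "
from h import *
o=get_obs();print(o['q'].round(2),o['torque'].round(2),o['tool_rot'].round(3))"
```

```text
[ 0.39  0.52 -0.19  1.85  0.14  0.78 -1.33] [-0.91 -1.99  0.8 ] [ 3.137 -0.01   0.111]
```

It resists at once (0.8 N m, pads slipping), so the sleeve is on its stop. Releasing and retreating.

>>> play_rows(
  targets=[
    [[0, 0, 0], [0, 0, 0], 0.7],
    [[0, 0, 0], [0, 0, 0], 0.7],
    [[0, 0, 0], [0, 0, 0], 0.7],
    [[0, 0, 0], [0, 0, 0], 0.7],
    [[0, 0, 0], [0, 0, 3], 0.7],
    [[0, 0, 0], [0, 0, 8], 0.7],
    [[0, 0, 0], [0, 0, 13], 0.7],
    [[0, 0, 0], [0, -4, 17], 0.7],
    [[0, 0, 0], [0, -8, 18], 0.7],
    [[0, 0, 0], [0, -8, 18], 0.7],
    [[0, 0, 0], [0, -8, 18], 0.7],
  ],
)

```text
clock: 26.18
tcp_pos: [559.0, -285.8, 296.7]
tool_rot: [-3.14, 0.001, 0.108]
ft_force: [-0.2, 0.4, -0.7]
width: 0.85
finger_force: 0.0
```

```bash
python3 d.py w7; python3 z.py w7; python3 - <<'E'
from h import *
p,d=grab_frame("scene"); s=pts("scene",d); y=np.radians(-13.9); q=s-[518,188.5,0]; a=q[...,0]*np.cos(y)+q[...,1]*np.sin(y); b=-q[...,0]*np.sin(y)+q[...,1]*np.cos(y)
m=(np.abs(b)<50)&(a>90)&(a<140)&(s[...,2]>175)&(s[...,2]<215); print("bar",np.nanmedian(a[m]).round(1),np.nanmedian(s[...,2][m]).round(1),m.sum())
E
```

```text
[ 559.  -285.8  296.7] [ 636.  -277.3  414. ] [ 2.835e+00  2.000e-03 -1.461e+00] [ 0.51  0.37 -0.18  1.62  0.07  1.16 -1.15]
1111 z 156.7 tilt [-0.024  0.017] rect [ 560.  -208.1] [34.2 34.6] 11.0
bar 116.0 200.7 110
```

```bash
python3 -c "
from rig import *
print(sign_off())"
```

```text
the job is handed in; nothing more can be done
None
```

The job is handed in at about 26 s of the 72 s limit: the lid rests open on its stop, and the square head stands upright and centred in the chuck with the sleeve turned clockwise to its stop; the jaw forces could not be measured and no verdict came back.

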